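# Unlatch the carving-tool locker and hold its gate open

## Robot

A 6-joint arm with a two-finger parallel gripper is mounted at the origin on the work surface. World frame = base frame: x ahead of the robot, y to its left, z up, the work surface at z = 0. Lengths are in m, angles in rad, forces in N, time in s.
With the tool pointing down it reaches from about 0.375 to 0.975 m from the base axis. Payload 3.8 kg.
Tool frame: the origin (TCP) lies midway between the tips of the shut fingers; the grasp point (between the pads) lies 19 mm behind it; z points along the fingers, y is the direction in which the jaws open and shut (so a half turn about z gives the same grasp; the last joint's range is limited). The gripper opens to 85 mm and grips with 20 to 120 N. Pads are 22 mm wide; open, the fingers measure 114 mm over their backs; the gripper's body (76 mm by 85 mm) begins 54 mm behind the grasp point. The pads swing forward as they close: fully open they stand 13 mm farther back than shut.
Start: joints at [1.265, 0.264, 1.604, -0, 1.274, -0.037], TCP at [0.179, 0.651, 0.231] pointing down, gripper open.
Joint ranges: [-2.63, 2.63], [-0.94, 2.18], [0.31, 2.57], [-1.31, 4.45], [0, 2.66], [-2.55, 2.55]. Speed limits (rad/s): [2.57, 2.57, 3.14, 3.14, 3.14, 3.14].

## Interface

Orientations are given as a rotation vector (axis times angle).
In Python, from workcell import bot gives the robot as it stands.
- The arm moves only by the tool drive_tool, never from a script. Its argument "steps" is a list of rows, each a list of 2 entries, a list of its own where there are three numbers: the shift along the tool's x, y, z in mm, then the turn about the tool's z in degrees. In form: [[[dx, dy, dz], twist], ...]. A call has 1 to 8 rows; each row shifts and turns the commanded pose from where the row before left it, along the tool's axes as they then stand; what a row does not reach is not made up. A row lasts 1/12 s, in which the tool goes at most 41.7 mm and 7.16 degrees, less where a joint would pass 70% of its speed; a pose out of reach is approached as far as the arm can. A call is refused whole if a number of a shift passes 41.7 or a number of a turn 7.16, either way. A call with a gripper value outside its range is refused whole. "jaw" is the opening, from 0 (shut) to 1 (fully open), set as the call begins (left out, the last holds). The fingers move at their own pace and stop on an object; "force" is the grip in N (left out, the last holds). Time passes only in rows, so rows that do not move let the fingers close. It gives the time, the measured TCP pose, the force and the opening at its end, in the units of the state.
- bot.read_state(): the state, without advancing time (a new reading comes with each control period).
- bot.read_camera(name): name is "scene" or "top" or "wrist"; returns the picture (400x640x3 uint8, red, green, blue); there is no depth.
- bot.camera_info(name): a dict with "fx", "fy", "cx", "cy" (pixels), "position" and "attitude" of the camera in the world. Camera axes: x right, y down, z forward; pixel columns grow to the right and rows downward; lengths in m; the calibration is good to about 2 mm. A picture is of the moment at which its call begins: read the wrist's pose just before it. camera_info takes no time and is no camera call; for the wrist camera it gives the pose at the moment of the call.
- bot.finish_job(): hands the job in, once; it reports no verdict.
The state is a dict: "time": time; "q": joint angles; "joint_vel": joint speeds; "joint_torque": joint torques, N m; "tool_pos": TCP position; "tcp_rot": TCP orientation; "wrist_force": force on the tool from outside, world axes, zero at the start; "torque": the same for the moment, N m; "width": opening from 0.0 (shut) to 1.0 (fully open).
Only numpy, scipy, OpenCV 4.12 (cv2) and the standard library are available. Lean on these libraries where they do the work, as an engineer would, in place of code of your own. Each camera call takes 0.05 s, during which the arm holds its last target.

## Task

Hold the carving-tool locker's self-closing gate open for a pupil. Squeeze the two lugs of the bolt on the locker's roof together until that bolt is fully withdrawn (it stays back), then squeeze the sprung catch on the gate itself and swing the gate out, past its half-open check, until it stands about square to the locker's front. Finish while still holding the gate wide open there with the gripper, and leave the stamping pad, the hammer and the pencil pot where they are.

Things in the scene. Friction and masses are not known exactly. Their poses are not given: they have to be found in the camera images.
- locker: Fixed dark-grey bench-top tool locker, wire panels on square tube: 220 deep (x), 420 wide (y), roof 222 mm above the table. Origin under its centre; x runs from its front to its back, y to the left of one standing before the front. Gate over the left of the front, a fixed panel right of it. Above the roof stand only the catches and a flat stay with its roller (to 240 mm) round the hinge.
- hinge (a point): Point on the gate's upright hinge axis, 260 mm above the table, axes as the locker's: 118 mm before (-x) and 195 mm left (+y) of the locker's origin. The front face lies 8 mm behind the axis.
- locker_catch (a point): Middle of the roof catch's two lugs when shut, 260 mm above the table, axes as the locker's; 34 mm behind and 320 mm right (-y) of the hinge axis. Plain steel sliding bolt on the roof's front edge, beside the gate; two upright lugs, 26 wide (x), 6 thick (y), tops at 280 mm. Outer face of the fixed lug at y -24 mm; of the moving one at +24 shut, +10 fully squeezed.
- locker_bolt (a joint): Withdrawal of the roof bolt, m: 0 shut, 0.014 fully withdrawn (moving lug squeezed towards the fixed one); clear of the gate from 0.011. About 4 N of friction: it stays where it is put. The bolt (9 mm thick, top 237 mm above the table) runs from the moving lug to +y into an ear on the gate: take the lugs from above, closing along y, fingertips no lower than 240 mm.
- gate_catch (a point): Middle of the gate catch's two lugs when shut, 260 mm above the table, above the leaf, 190 mm from the hinge axis along the gate's -y. It and its axes turn with the gate (shut: as the locker's). Lugs as on the roof, mirrored: outer face of the fixed one at y +24 mm, of the moving one at -24 shut, -10 fully squeezed. The lugs are also the gate's handle, taken from above closing along y.
- gate_bolt (a joint): Withdrawal of the gate catch's bolt, m: 0 shut, 0.014 fully squeezed; clear of its keeper from 0.010. A spring of 6 N (shut) to 10 N (squeezed) shuts it again when let go. The bolt (top 237 mm above the table) runs from the moving lug to -y into a keeper on the locker's middle post.
- gate (a joint): Gate angle, rad: 0 shut, 1.57 square, 1.75 stop. Leaf 240 wide, 12 thick, 20 to 225 mm above the table; shut it runs right (-y) from the hinge; opens to the front (-x), clockwise from above. A spring always closes it (1 to 3 N at the catch). At 0.5 to 0.6 rad the half-open check takes about 6 N at the catch to pass; let go beyond, the gate returns and rests on it at about 0.75.
- pad: Bystander: black rubber stamping pad, 150 x 100 x 18 mm, flat on the table before the locker's fixed panel. Origin at the centre of its underside, x along its length.
- hammer: Bystander: hammer with a 260 mm long pale wooden handle and a dark steel head at its +x end, lying on the table left of the locker. Origin under the middle of its length, x along the handle.
- pencil_pot: Bystander: square dark steel pot, 75 x 75 x 100 mm, with pencils up to 180 mm high, standing right of the locker. Origin at the centre of its underside.

How it is judged:
On the way, in this order (a step that is already met when the one before it is completed fails the run):
1. the roof catch is squeezed: its bolt is withdrawn while the gate is still shut (value of joint locker_bolt above 0.011 m and value of joint gate below 0.05 rad), for 0.2 s.
2. the gate's own catch is squeezed, the roof bolt still withdrawn (value of joint gate_bolt above 0.009 m and value of joint locker_bolt above 0.0105 m), for 0.05 s.
3. the gate has been swung past its half-open check (value of joint gate above 0.9 rad), for 0.05 s.
At the end, for the whole second after the job is handed in: At the end the fingers hold the gate (over 1 N) beyond 1.35 rad (77 degrees), at rest (under 0.1 rad/s), the roof bolt still withdrawn over 10.5 mm, no loose thing propping the gate, and pad, hammer and pencil pot within 30 mm of their start (value of joint gate above 1.35 rad and velocity of joint gate between -0.1 and 0.1 rad/s and contact force between the fingers and gate above 1 N and value of joint locker_bolt above 0.0105 m and contact force between gate and pad below 0.3 N and contact force between gate and hammer below 0.3 N and contact force between gate and pencil_pot below 0.3 N and distance of each of pad, hammer, pencil_pot from where it was at the start of the episode below 0.03 m); the arm keeps its last pose, push and grip.
It fails at once if the stamping pad is moved by more than 30 mm (distance of pad from where it was at the start of the episode above 0.03 m).
It fails at once if the hammer is moved by more than 30 mm (distance of hammer from where it was at the start of the episode above 0.03 m).
It fails at once if the pencil pot is moved by more than 30 mm (distance of pencil_pot from where it was at the start of the episode above 0.03 m).
It also fails if it takes over 45 s, if anything falls off the work surface, if the arm or the gripper's body presses on something with over 40 N, if the wrist force passes 120 N, or if a joint passes its speed limit or range.

## Working session

There is one attempt and no reset: what is moved stays moved. The work goes in short steps, Python scripts to look and compute and a tool call to move; the robot and the scene stay as the last step left them, time stands still between calls to the robot, and variables do not carry over. Pictures are saved under pics/ and viewed, and the job is handed in when it is done.

Besides the shell and the picture viewer there is one more tool, called after "Emit:" as name(argument=value, ...) on one line, values as JSON. drive_tool: Moves the arm, as the interface text tells. Its arguments: {"type":"object","properties":{"steps":{"type":"array","items":{"type":"array"}},"jaw":{"type":"number"},"force":{"type":"number"}},"required":["steps"]}

```bash
mkdir -p pics; ls
python3 - <<'E'
from workcell import bot
import cv2
print(bot.read_state())
for n in ["scene","top","wrist"]:
    print(n,bot.camera_info(n))
    cv2.imwrite(f"pics/{n}0.png",bot.read_camera(n)[:,:,::-1])
E
```

```text
pics
{'time': 0.0, 'q': array([ 1.26509670e+00,  2.64735819e-01,  1.60539993e+00,  1.83322043e-05,
        1.27369179e+00, -3.69271441e-02]), 'joint_vel': array([0.00019322, 0.00028199, 0.00025953, 0.00012643, 0.00105986,
       0.0010852 ]), 'joint_torque': array([-3.63670959e-03, -5.15119421e+01, -3.67303669e+01, -1.98742182e-04,
        1.28885399e-02,  2.33031983e-05]), 'tool_pos': array([0.17903548, 0.65005517, 0.2299597 ]), 'tcp_rot': array([-0.42087198, -3.11286958,  0.00345403]), 'wrist_force': array([ 0.62239869,  0.36414186, -0.28081673]), 'torque': array([-0.07632005,  0.01822025,  0.0305112 ]), 'width': 1.0011890918154447}
scene {'fx': 398.7127423409806, 'fy': 398.7127423409806, 'cx': 319.06776284120315, 'cy': 195.4086264535891, 'position': array([ 0.62266931, -0.39816276,  1.2594623 ]), 'attitude': array([-2.80069298, -0.25972872,  0.03281765])}
top {'fx': 402.63888747400324, 'fy': 402.63888747400324, 'cx': 320.6009526575703, 'cy': 196.32852880659772, 'position': array([ 0.27096569, -0.02364396,  1.55975911]), 'attitude': array([-2.09382058,  2.13532968, -0.21503928])}
wrist {'fx': 352.3387994336084, 'fy': 352.3387994336084, 'cx': 318.5412644938255, 'cy': 205.12132974911265, 'position': array([0.11722173, 0.66618158, 0.37312027]), 'attitude': array([2.32615405, 1.77115763, 0.22987681])}
```

View pics/scene0.png

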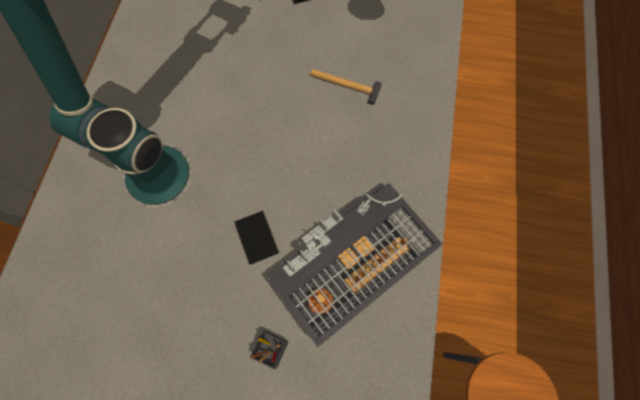

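View pics/top0.png

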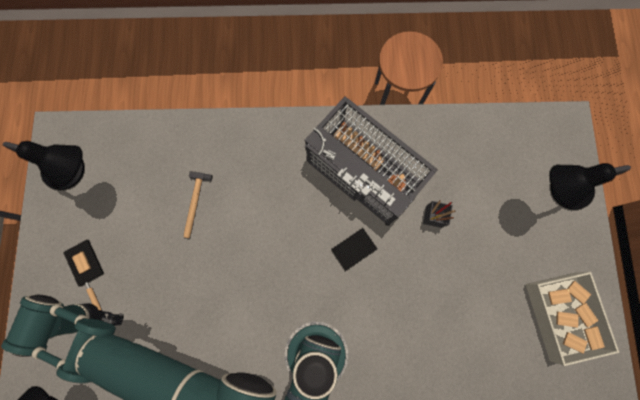

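View pics/wrist0.png

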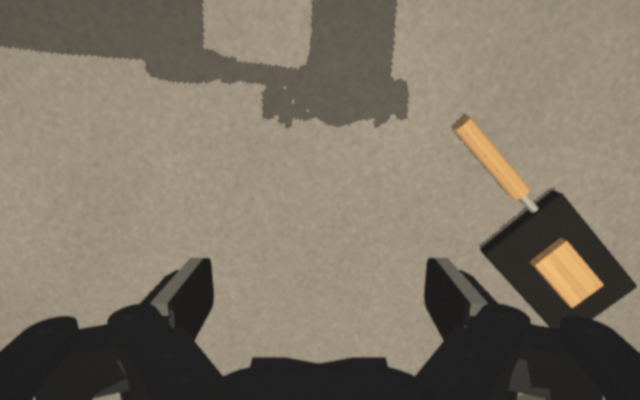

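The scene view shows the locker's roof about (265–440, 185–345), with light catches at (290–340, 215–270). In the top view the locker spans (305–437, 97–230), with the hinge end near (310, 140), the pad at (354, 249), the pot at (437, 214) and the hammer at (195, 205). I'll enlarge the locker in both views.

```bash
cat > h.py <<'E'
import numpy as np,cv2
from scipy.spatial.transform import Rotation as R
from workcell import bot
def ray(ci,u,v):
    d=R.from_rotvec(ci["attitude"]).apply([(u-ci["cx"])/ci["fx"],(v-ci["cy"])/ci["fy"],1]); return np.array(ci["position"]),d
def onz(ci,u,v,z):
    p,d=ray(ci,u,v); return p+d*(z-p[2])/d[2]
def proj(ci,P):
    c=R.from_rotvec(ci["attitude"]).inv().apply(np.array(P)-ci["position"])
    return np.stack([ci["cx"]+ci["fx"]*c[...,0]/c[...,2],ci["cy"]+ci["fy"]*c[...,1]/c[...,2]],-1)
E
python3 - <<'E'
import cv2
a=cv2.imread("pics/scene0.png")[175:350,225:445]; cv2.imwrite("pics/sc.png",cv2.resize(a,None,fx=3.4,fy=3.4,interpolation=cv2.INTER_CUBIC))
a=cv2.imread("pics/top0.png")[90:240,290:460]; cv2.imwrite("pics/tc.png",cv2.resize(a,None,fx=4,fy=4,interpolation=cv2.INTER_CUBIC))
E
```

```text
(no output)
```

View pics/sc.png

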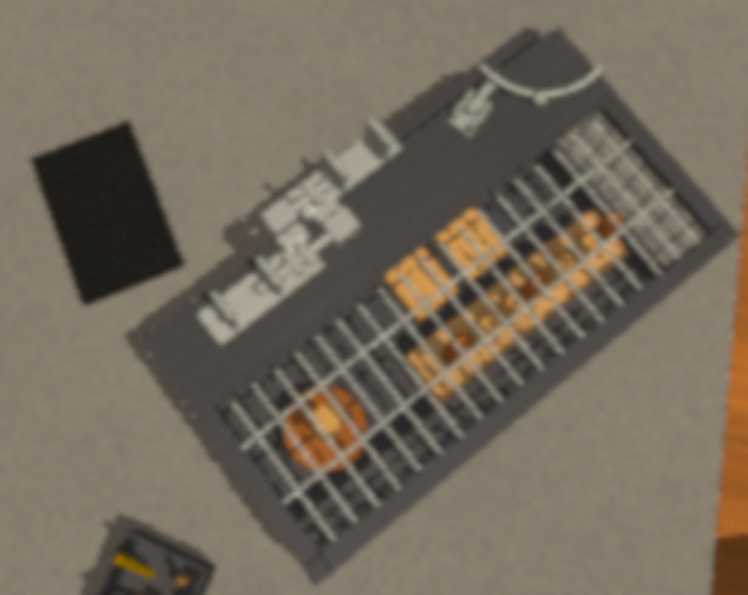

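View pics/tc.png

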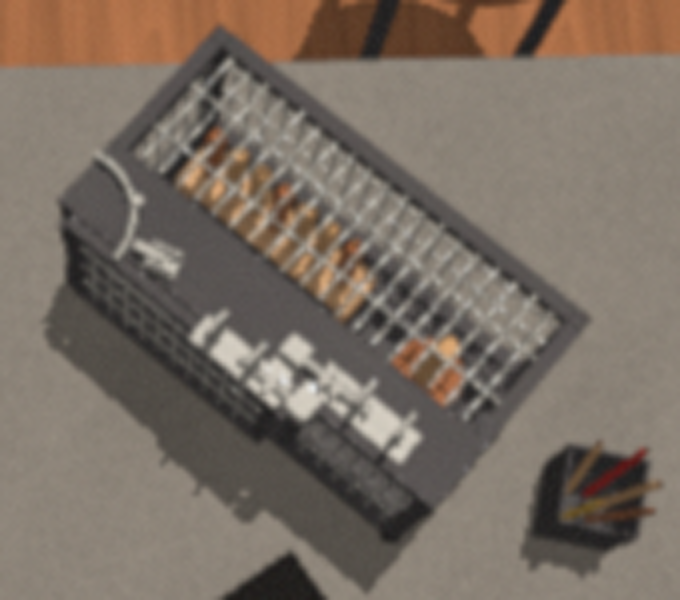

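Run:
```python
from h import *
ci={n:bot.camera_info(n) for n in("scene","top")}
px={"scene":[(441.8,243.5),(318.2,346.2),(262.6,273.5),(389.7,183.2)],"top":[(345.5,97),(437.5,170),(398,218),(305.5,140.75)]}
loc=np.array([(110,210),(110,-210),(-110,-210),(-110,210)])/1000
for n in px:
    W=np.array([onz(ci[n],u,v,.222)[:2] for u,v in px[n]])
    print(n,W.round(4).tolist(),[np.linalg.norm(W[i]-W[(i+1)%4]).round(3) for i in range(4)])
    c=W.mean(0); r,_=R.align_vectors(np.c_[W-c,np.zeros(4)],np.c_[loc,np.zeros(4)])
    print(c,np.degrees(r.as_rotvec()[2]))
for n,pts,z in [("scene",[(33,158),(128,122),(183,265),(85,303)],.018)]:
    print("pad",[onz(ci[n],225+u/3.4,175+v/3.4,z)[:2].round(3).tolist() for u,v in pts])
```

```text
scene [[0.909, -0.1202], [0.634, -0.43], [0.4611, -0.2839], [0.7518, 0.0236]] [np.float64(0.414), np.float64(0.226), np.float64(0.423), np.float64(0.213)]
[ 0.68900376 -0.20260408] -42.238993796887264
top [[0.9064, -0.1222], [0.6303, -0.4297], [0.4666, -0.2843], [0.745, 0.0226]] [np.float64(0.413), np.float64(0.219), np.float64(0.414), np.float64(0.217)]
[ 0.68708701 -0.2034147 ] -42.00156443381471
pad [[0.304, -0.116], [0.384, -0.065], [0.465, -0.19], [0.384, -0.24]]
```

Emit:
drive_tool(steps=[[[0,0,-35],6.7],[[0,0,-35],6.7],[[0,0,-35],6.7],[[0,0,-35],6.6],[[-18,-7,-10],0],[[-34,-14,-10],0],[[-35,-14,-10],0],[[-35,-15,-10],0]], jaw=1, force=30)

```text
time: 0.82
tool_pos: [0.2364, 0.5307, 0.4112]
tcp_rot: [1.127, 2.932, -0.001]
wrist_force: [1.0, -0.6, 0.9]
width: 1.002
```

Emit:
drive_tool(steps=[[[-35,-15,0],0],[[-35,-15,0],0],[[-35,-15,0],0],[[-35,-15,0],0],[[-35,-15,0],0],[[-35,-15,0],0],[[-35,-15,0],0],[[-35,-15,0],0]])

```text
time: 1.48
tool_pos: [0.3636, 0.2533, 0.4111]
tcp_rot: [1.128, 2.932, -0.0]
wrist_force: [1.0, -1.2, -0.0]
width: 1.0
```

Emit:
drive_tool(steps=[[[-35,-15,0],0],[[-35,-15,0],0],[[-35,-15,0],0],[[-35,-15,0],0],[[-35,-15,0],0],[[-35,-15,0],0],[[-35,-15,0],0],[[-35,-15,0],0]])

```text
time: 2.15
tool_pos: [0.491, -0.0236, 0.4112]
tcp_rot: [-1.129, -2.932, -0.0]
wrist_force: [0.9, 0.4, 0.3]
width: 1.005
```

Emit:
drive_tool(steps=[[[-35,-14,0],0],[[-35,-14,0],0],[[-35,-14,0],0],[[-35,-12,0],0],[[-20,-6,0],0],[[0,0,0],0],[[0,0,0],0]])

```text
time: 2.73
tool_pos: [0.5693, -0.1744, 0.41]
tcp_rot: [-1.13, -2.928, -0.0]
wrist_force: [-0.2, 1.1, -0.6]
width: 1.003
```

Run:
```python
from h import *
import pickle
s=bot.read_state(); ci=bot.camera_info("wrist"); im=bot.read_camera("wrist")
pickle.dump((s,ci),open("w1.pkl","wb")); cv2.imwrite("pics/w1.png",im[:,:,::-1])
cv2.imwrite("pics/w1c.png",cv2.resize(im[100:360,100:540,::-1],None,fx=1.8,fy=1.8,interpolation=cv2.INTER_CUBIC))
print(s["tool_pos"],s["tcp_rot"],ci["position"])
c=np.array([.688,-.203]);a=np.radians(-42.1);M=np.array([[np.cos(a),-np.sin(a)],[np.sin(a),np.cos(a)]])
for l in [(-84,-125),(-118,5),(-118,195)]:
    w=c+M@np.array(l)/1000; print(w,proj(ci,[*w,.28]))
```

```text
[ 0.56931034 -0.17439372  0.40998072] [-1.13049189e+00 -2.92847069e+00 -3.21926498e-04] [ 0.52225041 -0.13233819  0.55318173]
[ 0.5418707  -0.23943114] [237.45335908 222.03659063]
[ 0.60379898 -0.12017978] [399.85803846 180.41214997]
[0.73118004 0.02079563] [641.48758877 179.77733326]
```

View pics/w1.png

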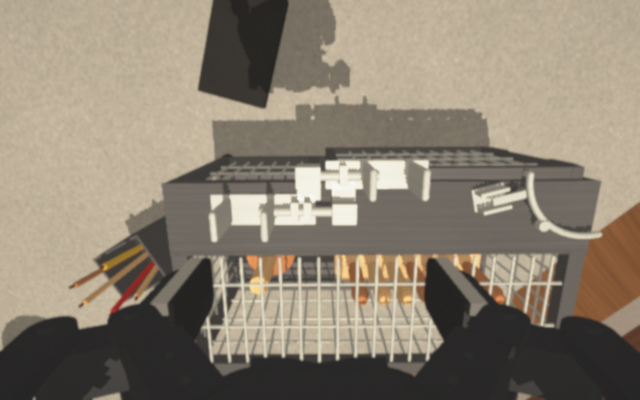

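View pics/w1c.png

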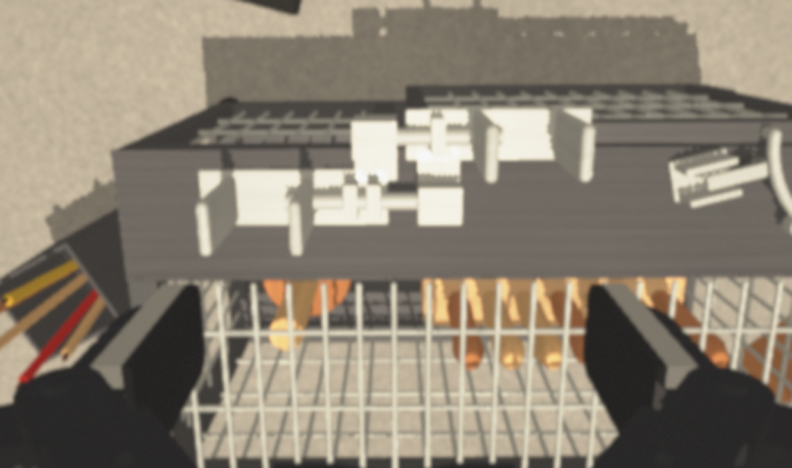

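Run:
```python
import cv2
im=cv2.imread("pics/w1.png")
cv2.imwrite("pics/w1d.png",cv2.resize(im[150:250,200:300],None,fx=6,fy=6,interpolation=cv2.INTER_CUBIC))
cv2.imwrite("pics/w1e.png",cv2.resize(im[140:240,345:445],None,fx=6,fy=6,interpolation=cv2.INTER_CUBIC))
```

```text
(no output)
```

View pics/w1d.png

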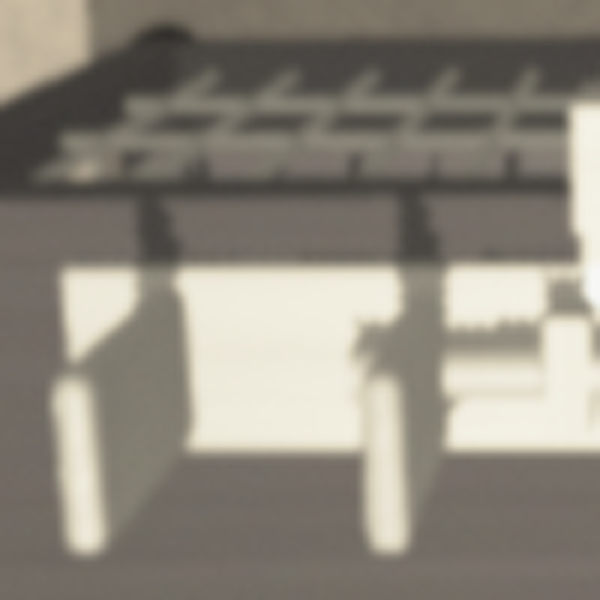

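View pics/w1e.png

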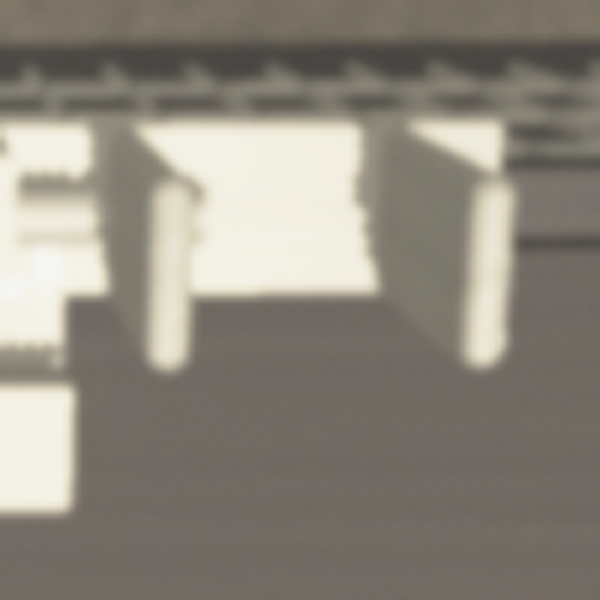

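Run:
```python
from h import *
import pickle
s,ci=pickle.load(open("w1.pkl","rb"))
P={k:onz(ci,*p,.28)[:2] for k,p in dict(rl=(213.2,227.3),rr=(264.5,227.3),gl=(373.2,186),gr=(426.5,186)).items()}
rm=(P["rl"]+P["rr"])/2; gm=(P["gl"]+P["gr"])/2
for a,b in(("rl","rr"),("gl","gr")):
    d=P[b]-P[a]; print(np.linalg.norm(d),np.degrees(np.arctan2(d[1],d[0])))
print(rm,gm)
a=np.radians(-42.1);X=np.array([np.cos(a),np.sin(a)]);Y=np.array([-X[1],X[0]])
print("local rm-gm (expect 34,-130)",(rm-gm)@X*1e3,(rm-gm)@Y*1e3)
d=gm-rm; yaw=np.degrees(np.arctan2(d[1],d[0]))-np.degrees(np.arctan2(130,-34)); print("yaw",yaw)
t=R.from_rotvec(s["tcp_rot"]).as_matrix(); print("tool x,y angles",np.degrees(np.arctan2(t[1,:2],t[0,:2])))
for n,m,off in(("roof",rm,-.007),("gate",gm,.007)):
    p=m+off*Y; e=np.r_[p,0]-np.r_[s["tool_pos"][:2],0]; print(n,p,"tool shift",(t.T@e*1e3).round(1))
```

```text
0.04185514633438597 47.75247931969641
0.04213027758692459 47.74770098981143
[ 0.54578748 -0.24180996] [ 0.60729249 -0.12300629]
local rm-gm (expect 34,-130) 34.01391175577762 -129.38405250287576
yaw -42.027487100854515
tool x,y angles [137.78329448  47.78339153]
roof [ 0.54109449 -0.24700379] tool shift [-27.9 -72.7  -0. ]
gate [ 0.61198547 -0.11781246] tool shift [ 6.4 70.6 -0. ]
```

The wrist view shows the roof lugs' tops at (213, 227) and (265, 227) and the gate lugs' tops at (373, 186) and (427, 186). Their spacing (42 mm) and relative offset (34, −129 mm) match the description. I'll move over the roof catch, offset 7 mm towards its fixed lug.

Emit:
drive_tool(steps=[[[-10,-25,0],0],[[-14,-36,0],0],[[-4,-12,15],0],[[0,0,35],0],[[0,0,30],0],[[0,0,10],0],[[0,0,0],0]])

```text
time: 3.37
tool_pos: [0.5391, -0.2442, 0.3177]
tcp_rot: [-1.124, -2.926, -0.001]
wrist_force: [-0.3, -0.2, -1.2]
width: 0.996
```

Run:
```python
from h import *
s=bot.read_state(); ci=bot.camera_info("wrist"); im=bot.read_camera("wrist")
cv2.imwrite("pics/w2.png",im[:,:,::-1])
t=R.from_rotvec(s["tcp_rot"]).as_matrix()
print(s["tool_pos"],(t.T@(np.array([.5411,-.2470,.246])-s["tool_pos"])*1e3).round(1),s["wrist_force"])
```

```text
[ 0.53909922 -0.24424679  0.31768878] [-3.8 -0.6 71.7] [-0.26234112 -0.24951678 -1.21029092]
```

View pics/w2.png

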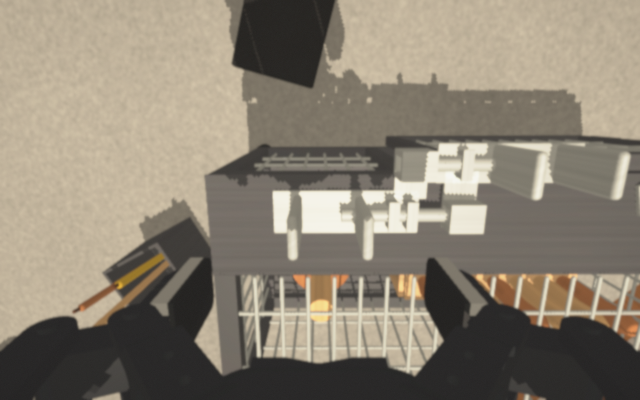

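The lug tops are at about (293, 243) and (367, 243). Their midpoint is 6 mm to the right of the finger midline, as intended. Now I'll descend and squeeze.

Emit:
drive_tool(steps=[[[-4,-0.5,20],0],[[0,0,25],0],[[0,0,20],0],[[0,0,6],0],[[0,0,0],0]])

```text
time: 3.83
tool_pos: [0.5439, -0.2488, 0.2505]
tcp_rot: [-1.127, -2.932, -0.0]
wrist_force: [-0.2, 0.6, 0.1]
width: 1.0
```

Emit:
drive_tool(steps=[[[0,0,0],0],[[0,0,0],0],[[0,0,0],0],[[0,0,0],0],[[0,0,0],0],[[0,0,0],0]], jaw=0, force=30)

```text
time: 4.33
tool_pos: [0.5446, -0.2507, 0.2534]
tcp_rot: [1.126, 2.929, -0.004]
wrist_force: [-1.3, 0.3, 7.7]
width: 0.38
```

Emit:
drive_tool(steps=[[[0,0,0],0],[[0,0,0],0],[[0,0,0],0]])

```text
time: 4.58
tool_pos: [0.5446, -0.2507, 0.2533]
tcp_rot: [1.127, 2.928, -0.003]
wrist_force: [-0.9, 0.4, 7.6]
width: 0.38
```

Run:
```python
from h import *
s=bot.read_state(); im=bot.read_camera("wrist")
cv2.imwrite("pics/w3.png",im[:,:,::-1])
print(s["tool_pos"],s["width"],s["wrist_force"],s["torque"])
```

```text
[ 0.54456235 -0.25069296  0.25331471] 0.38018593976934334 [-0.90234867  0.39446234  7.57506907] [-0.19421629  0.36605556  0.12591033]
```

View pics/w3.png

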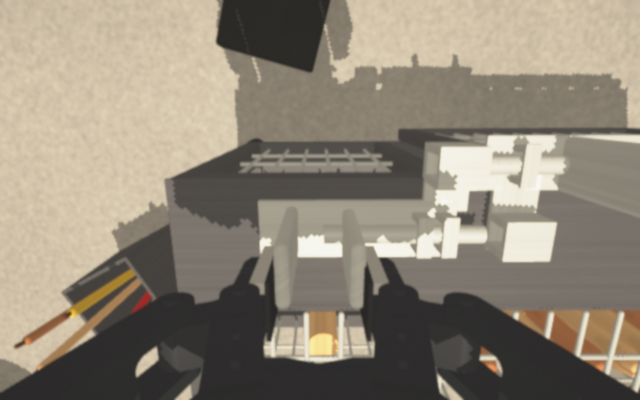

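Both lugs are between the pads, with tops at about (287, 300) and (354, 300). The width of 0.38 (32 mm) is close to the 34 mm span of a fully squeezed catch. I'll release, rise and check the spacing.

Emit:
drive_tool(steps=[[[0,0,0],0],[[0,0,0],0],[[0,0,0],0],[[0,0,0],0],[[0,0,-20],0],[[0,0,-30],0],[[0,0,-20],0],[[0,0,0],0]], jaw=1)

```text
time: 5.3
tool_pos: [0.5458, -0.2506, 0.3259]
tcp_rot: [1.125, 2.924, -0.002]
wrist_force: [1.0, 0.2, 1.6]
width: 0.999
```

Run:
```python
from h import *
import pickle
s=bot.read_state(); ci=bot.camera_info("wrist");im=bot.read_camera("wrist")
pickle.dump((s,ci),open("w4.pkl","wb"))
cv2.imwrite("pics/w4.png",im[:,:,::-1]);cv2.imwrite("pics/w4c.png",cv2.resize(im[140:280,260:460,::-1],None,fx=4,fy=4,interpolation=cv2.INTER_CUBIC))
print(s["tool_pos"],s["width"],s["wrist_force"])
```

```text
[ 0.54584575 -0.250607    0.3258756 ] 0.9994573839634141 [0.97174854 0.18454685 1.5629167 ]
```

View pics/w4c.png

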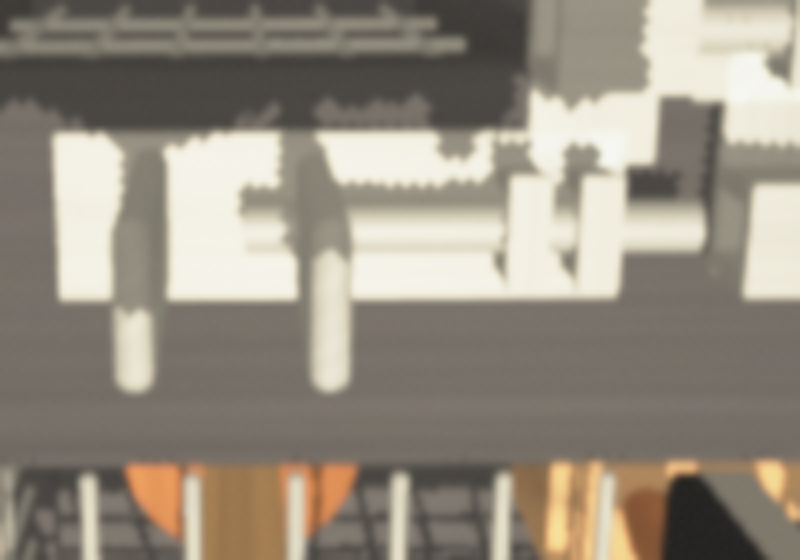

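Run:
```python
from h import *
import pickle
s,ci=pickle.load(open("w4.pkl","rb"))
a=onz(ci,260+134/4,140+380/4,.28)[:2];b=onz(ci,260+330/4,140+380/4,.28)[:2]
print(np.linalg.norm(a-b)*1e3,a,b)
t=R.from_rotvec(s["tcp_rot"]).as_matrix()
print((t.T@(np.array([.6120,-.1178,s["tool_pos"][2]])-s["tool_pos"])*1e3).round(1), np.degrees(np.arctan2(t[1,:2],t[0,:2])))
```

```text
27.827885826017635 [ 0.53962016 -0.26486151] [ 0.55830879 -0.24424292]
[ 4.000e+01  1.429e+02 -1.000e-01] [137.89860189  47.89950846]
```

The lug spacing is now 27.8 mm centre to centre against 28 for fully withdrawn, and a gap shows between the bolt's tip and the ear. Next I'll move over the gate catch.

Emit:
drive_tool(steps=[[[8,28,0],0],[[11,39,0],0],[[11,39,0],0],[[8,28,0],0],[[2,9,5],0],[[0,0,0],0],[[0,0,0],0]])

```text
time: 5.93
tool_pos: [0.609, -0.1165, 0.3132]
tcp_rot: [-1.125, -2.929, 0.002]
wrist_force: [-0.5, 0.3, 0.1]
width: 0.996
```

Run:
```python
from h import *
import pickle
s=bot.read_state(); ci=bot.camera_info("wrist");im=bot.read_camera("wrist")
pickle.dump((s,ci),open("w5.pkl","wb"))
cv2.imwrite("pics/w5.png",im[:,:,::-1]);cv2.imwrite("pics/w5c.png",cv2.resize(im[140:280,220:420,::-1],None,fx=4,fy=4,interpolation=cv2.INTER_CUBIC))
t=R.from_rotvec(s["tcp_rot"]).as_matrix()
print(s["tool_pos"],(t.T@(np.array([.6120,-.1178,.246])-s["tool_pos"])*1e3).round(1), np.degrees(np.arctan2(t[1,:2],t[0,:2])))
```

```text
[ 0.60903984 -0.11650636  0.31317601] [-3.2  1.2 67.2] [137.9684569   47.96886855]
```

View pics/w5c.png

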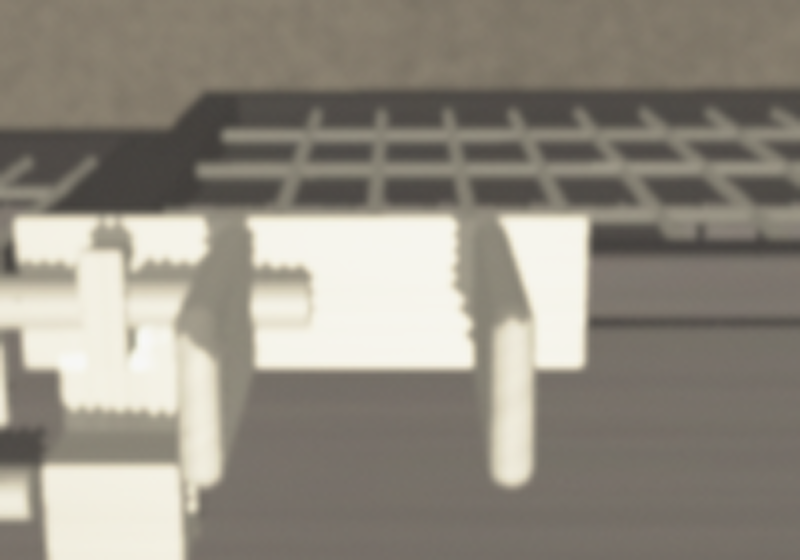

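Run:
```python
from h import *
import pickle
s,ci=pickle.load(open("w5.pkl","rb"))
a=onz(ci,220+199/4,140+401/4,.28);b=onz(ci,220+513/4,140+401/4,.28)
t=R.from_rotvec(s["tcp_rot"]).as_matrix()
print(np.linalg.norm(a-b)*1e3,(a+b)/2,(t.T@((a+b)/2-s["tool_pos"])*1e3).round(1))
```

```text
41.762609391697495 [ 0.60731075 -0.12274515  0.28      ] [-3.  -5.7 33.2]
```

The gate lugs' midpoint was re-measured at (0.607, −0.123), agreeing with the first view to about 0.3 mm. Descending and squeezing.

Emit:
drive_tool(steps=[[[-3,1.5,10],0],[[0,0,22],0],[[0,0,22],0],[[0,0,9],0],[[0,0,0],0]])

```text
time: 6.4
tool_pos: [0.6108, -0.1183, 0.2483]
tcp_rot: [-1.129, -2.925, 0.002]
wrist_force: [-0.3, 0.2, -1.2]
width: 0.997
```

Emit:
drive_tool(steps=[[[0,0,0],0],[[0,0,0],0],[[0,0,0],0],[[0,0,0],0],[[0,0,0],0],[[0,0,0],0],[[0,0,0],0],[[0,0,0],0]], jaw=0, force=45)

```text
time: 7.07
tool_pos: [0.6141, -0.1187, 0.2558]
tcp_rot: [1.126, 2.928, -0.003]
wrist_force: [-2.5, -1.2, 5.4]
width: 0.378
```

Run:
```python
from h import *
s=bot.read_state(); im=bot.read_camera("wrist")
cv2.imwrite("pics/w6.png",im[:,:,::-1])
t=R.from_rotvec(s["tcp_rot"]).as_matrix()
print(s["tool_pos"],s["width"],s["wrist_force"],np.degrees(np.arctan2(t[1,:2],t[0,:2])))
```

```text
[ 0.61409537 -0.11866558  0.25577771] 0.37761068373435264 [-2.46792741 -1.16094078  5.42529434] [137.92996577  47.92995137]
```

View pics/w6.png

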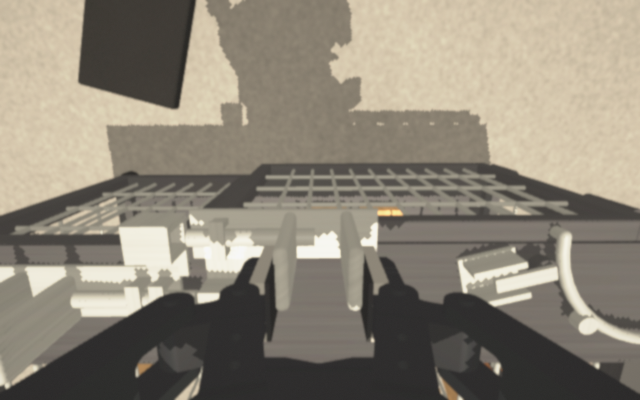

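The gate's catch is fully squeezed: width is 0.378, as at the roof, with the lugs at (287, 300) and (354, 300) between the pads. Now I'll swing along the 183 mm arc.

Emit:
drive_tool(steps=[[[3.2,0,0],1],[[6.4,0.1,0],2],[[9.6,0.25,0],3],[[9.6,0.25,0],3],[[9.6,0.25,0],3],[[9.6,0.25,0],3],[[9.6,0.25,0],3],[[9.6,0.25,0],3]])

```text
time: 7.78
tool_pos: [0.5718, -0.0663, 0.2557]
tcp_rot: [1.646, 2.673, -0.006]
wrist_force: [-5.5, -5.6, 8.3]
width: 0.38
```

```bash
cat > st.py <<'E'
from h import *
s=bot.read_state()
t=R.from_rotvec(s["tcp_rot"]).as_matrix()
p0=np.array([.6141,-.1187]); psi=np.degrees(np.arctan2(t[1,1],t[0,1]))
a=np.radians(47.9); H=p0+.183*np.array([np.cos(a),np.sin(a)])
d=H-s["tool_pos"][:2]
print("t",s["time"],"tcp",s["tool_pos"].round(4),"w",round(s["width"],3),"psi turned",47.9-psi,"arc angle",47.9-np.degrees(np.arctan2(d[1],d[0])),"rad",np.linalg.norm(d),"F tool",(t.T@s["wrist_force"]).round(1))
E
python3 st.py
```

```text
t 7.7833 tcp [ 0.5718 -0.0663  0.2557] w 0.38 psi turned 21.146147596193984 arc angle 21.088516518155437 rad 0.184823015197565 F tool [-2.6 -7.4 -8.3]
```

Emit:
drive_tool(steps=[[[9.6,0.1,0],3],[[9.6,0.1,0],3],[[9.6,0.1,0],3],[[9.6,0.1,0],3],[[9.6,0.1,0],3],[[9.6,0.2,0],3],[[9.6,0.2,0],3],[[9.6,0.2,0],3]])

```text
time: 8.45
tool_pos: [0.5504, 0.0078, 0.2557]
tcp_rot: [2.168, 2.273, -0.006]
wrist_force: [-10.0, -4.3, 10.9]
width: 0.382
```

```bash
python3 st.py
```

```text
t 8.45 tcp [0.5504 0.0078 0.2557] w 0.382 psi turned 45.20485070144902 arc angle 45.04590271438531 rad 0.18662116564298992 F tool [ -3.9 -10.2 -10.9]
```

Emit:
drive_tool(steps=[[[9.7,-0.2,0],3],[[9.7,-0.2,0],3],[[9.7,-0.2,0],3],[[9.7,-0.2,0],3],[[9.7,0,0],3],[[9.7,0,0],3],[[9.7,0,0],3],[[9.7,0,0],3]])

```text
time: 9.12
tool_pos: [0.5615, 0.0844, 0.2557]
tcp_rot: [2.593, 1.77, -0.0]
wrist_force: [-2.6, -6.4, 8.5]
width: 0.381
```

```bash
python3 st.py
```

```text
t 9.1167 tcp [0.5615 0.0844 0.2557] w 0.381 psi turned 69.27369991457361 arc angle 68.90959156947457 rad 0.1877733952830034 F tool [-6.9 -0.1 -8.5]
```

Emit:
drive_tool(steps=[[[9.7,0.2,0],3],[[9.7,0.2,0],3],[[9.7,0.2,0],3],[[9.7,0.2,0],3],[[9.7,0.2,0],3],[[9.7,0.2,0],3],[[6.5,0.1,0],2],[[3.2,0,0],1]])

```text
time: 9.78
tool_pos: [0.5965, 0.1424, 0.2557]
tcp_rot: [2.873, 1.268, -0.001]
wrist_force: [-5.8, -6.2, 10.9]
width: 0.386
```

Emit:
drive_tool(steps=[[[0,0,0],0],[[0,0,0],0],[[0,0,0],0],[[0,0,0],0]])

```text
time: 10.12
tool_pos: [0.5962, 0.1419, 0.2557]
tcp_rot: [2.872, 1.27, -0.001]
wrist_force: [-5.6, -5.5, 8.8]
width: 0.386
```

```bash
python3 st.py
python3 - <<'E'
from h import *
for n in("scene","top","wrist"):
    cv2.imwrite(f"pics/{n}7.png",bot.read_camera(n)[:,:,::-1])
a=cv2.imread("pics/scene7.png")[20:370,200:460]
b=cv2.imread("pics/top7.png")[90:290,170:470]
cv2.imwrite("pics/s7.png",cv2.resize(a,None,fx=1.7,fy=1.7,interpolation=cv2.INTER_CUBIC))
cv2.imwrite("pics/t7.png",cv2.resize(b,None,fx=2.6,fy=2.6,interpolation=cv2.INTER_CUBIC))
E
```

```text
t 10.1167 tcp [0.5962 0.1419 0.2557] w 0.386 psi turned 90.17727893368303 arc angle 89.49406979363663 rad 0.18803662413844474 F tool [-7.9 -0.5 -8.8]
```

View pics/s7.png

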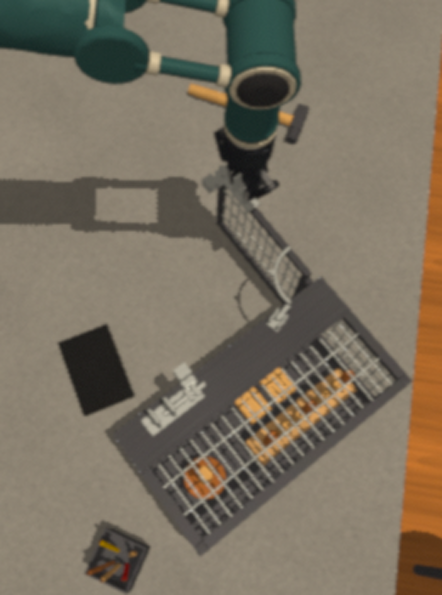

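View pics/t7.png

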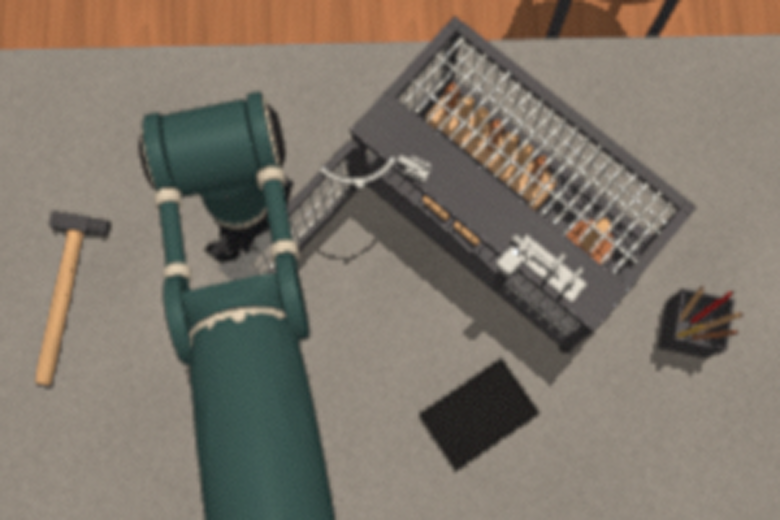

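View pics/wrist7.png

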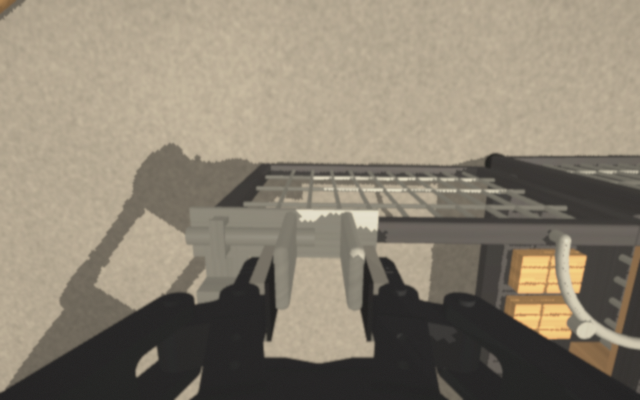

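The gate stands square to the front, gripped at its lugs, (287, 300) and (354, 300) in the wrist view. Pad, pot and hammer look unmoved. I'll do one last check of the bystanders and the roof bolt before handing in.

Run:
```python
from h import *
A=cv2.imread("pics/top0.png");B=cv2.imread("pics/top7.png")
for n,(r0,r1,c0,c1) in dict(pad=(225,275,325,380),pot=(196,232,418,458),hammer=(165,245,178,216)).items():
    t=A[r0:r1,c0:c1]; m=cv2.matchTemplate(B[r0-10:r1+10,c0-10:c1+10],t,cv2.TM_CCOEFF_NORMED)
    _,v,_,l=cv2.minMaxLoc(m); print(n,v,np.array(l)-10)
a=cv2.imread("pics/scene0.png")[225:285,275:345];b=cv2.imread("pics/scene7.png")[225:285,275:345]
cv2.imwrite("pics/cmp.png",cv2.resize(np.hstack([a,b]),None,fx=5,fy=5,interpolation=cv2.INTER_CUBIC))
s=bot.read_state();print(abs(s["joint_vel"]).max(),s["width"])
```

```text
pad 0.9993718862533569 [0 0]
pot 0.9991985559463501 [0 0]
hammer 0.9977039098739624 [0 0]
0.0019015703481936712 0.3834273345885064
```

View pics/cmp.png

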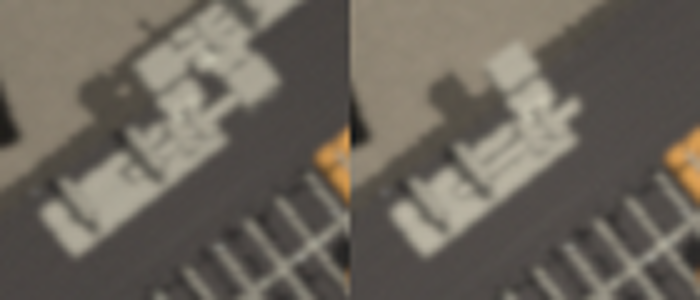

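The comparison shows the roof's moving lug shifted from (150, 155) to about (475−350, 165), closer to the fixed lug. The bolt is still back and the bystanders have not moved. Handing in.

```bash
python3 -c "
from workcell import bot
print(bot.finish_job())"
```

```text
the job is handed in; nothing more can be done
None
```

The job is handed in with the gripper still holding the gate open, about square to the locker's front. No verdict was reported. I withdrew the roof bolt, squeezed the gate's own catch, and swung the gate past its half-open check in about 2.7 s. The whole run took about 10 s of the 45 s.

Last checks:
- **Gate angle:** about 89–90° (1.56 rad), worked out from the tool's pose, because the joint value itself can't be read.
- **Grip:** the opening is 0.38, the same as when the catch was first squeezed. The wrist force across the gate is about 8 N, and the arm is at rest.
- **Roof bolt:** the lugs measured 27.8 mm centre to centre after the squeeze, against 28 mm for fully withdrawn. The last scene picture still showed it back, though I only judged that one by eye.
- **Pad, hammer and pencil pot:** no shift in the top view, to one pixel (about 4 mm).

**Disagreements:** the fixed cameras and the wrist camera differed by about 4–5 mm on where the catches are, and I used the wrist camera. The swing also needed about 5 mm more radius than I had worked out, with up to 10 N of sideways force halfway through. I corrected this as I went, and the sideways force ended near zero.

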